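Draw the fixture plate out to the pointer and hold it

ROBOT

A 6-joint arm with a two-finger parallel gripper is mounted at the origin on a cart in front of the work surface, level with it; the furniture and walls round the work are solid. World frame = base frame: x ahead of the robot, y to its left, z up, the work surface at z = 0. Lengths are in m, angles in rad, forces in N, time in s.
With the tool pointing down it reaches from about 0.275 to 0.825 m from the base axis. Payload 4.9 kg.
Tool frame: the origin (TCP) lies midway between the tips of the shut fingers; the grasp point (between the pads) lies 19 mm behind it (bot.grip_depth is the distance from the TCP to the grasp point, in m); z points along the fingers, y is the line along which they close (so a half turn about z gives the same grasp; the last joint's range is limited). The gripper opens to 85 mm and grips with 20 to 120 N. Pads are 22 mm wide; open, the fingers measure 114 mm over their backs; the gripper's body (76 mm by 85 mm) begins 54 mm behind the grasp point. The pads swing forward as they close: fully open they stand 13 mm farther back than shut.
Start: joints at [1.015, 0.326, -0.193, 1.052, 0, 1.437], TCP at [0.225, 0.502, 0.231] pointing down, gripper open.
Joint ranges: [-2.65, 2.65], [-0.97, 1.79], [-1.3, 1.35], [-1.93, 2.1], [-1.47, 1.37], [-3.14, 3.14]. Speed limits (rad/s): [2.57, 2.57, 3.14, 3.14, 3.14, 3.14].

INTERFACE

Orientations are given as a unit quaternion [w, x, y, z].
In Python, from cell import bot gives the robot as it stands. Calls block until the motion is done:
- bot.move_pose(position, orientation): joint-space move of the TCP to a pose.
- bot.move_linear(position, speed=0.15, rotation=None, until_force=None): straight line of the TCP; rotation=None keeps the orientation; speed is the mean speed in m/s. With until_force (N) it stops when the force on the tool has changed by that much, and returns True; else False.
- bot.goto_joints(angles): joint-space move.
- bot.set_gripper(opening, grasp_force=None): opening from 0.0 (shut) to 1.0 (fully open); grasp_force is the grip in N (None keeps the last); returns when the fingers have stopped.
- bot.wait(seconds).
- bot.solve_ik(position, orientation): joint angles nearest the present ones, or None.
- bot.camera(name): name is "scene" or "top" or "wrist"; returns the picture (420x560x3 uint8, red, green, blue); there is no depth.
- bot.calibration(name): a dict with "mtx" (3x3 intrinsics, pixels), "k1" (the pictures are not rectified: a ray, as slopes to the right and down, at radius r is drawn at 1 + k1 r^2 times it, then the intrinsics apply), "extrinsics" (4x4, takes a point from world to camera coordinates); the wrist camera has in their place "hand_eye" (4x4, takes a point from camera to tool coordinates, whose origin is the TCP and whose axes are the flange's). Camera axes: x right, y down, z forward; pixel columns grow to the right and rows downward; lengths in m; the calibration is good to about 2 mm. A picture is of the moment at which its call begins: read the wrist's pose just before it. calibration takes no time and is no camera call.
A pose or a line that the arm cannot do raises bot.PlanningError and nothing moves.
- bot.close_job(): hands the job in; it is judged then, once.
Trained networks look in the newest picture that a camera, given by its name, has taken for a name from the list of things; names that differ only in an ending like _2 or _b are one class to them, and where a whole thing is asked for, a point or a joint stands for the part that bears it (a point fixed in the world has none). Each returns a list of dicts, best first, with "confidence" (0 to 1); they miss things now and then, are a little off and sometimes report something else, mostly with a low value. They report only what shows in the picture. A call takes as long as a camera call.
- bot.search_frame(camera, thing): "bbox" ([left, top, width, height] in pixels, round what is visible of it).
Readings, each from a call of its own:
- bot.read_clock(): time.
- bot.read_joint_positions(): joint angles.
- bot.read_joint_vel(): joint speeds.
- bot.read_joint_efforts(): joint torques, N m.
- bot.read_position(): TCP position.
- bot.read_tool_rot(): TCP orientation.
- bot.read_ft_force(): force on the tool from outside, world axes, zero at the start.
- bot.read_moment(): the same for the moment, N m.
- bot.read_gripper_width(): opening from 0.0 (shut) to 1.0 (fully open).
- bot.read_finger_force(): force on a finger pad.
Only numpy, scipy, OpenCV 4.12 (cv2) and the standard library are available. Lean on these libraries where they do the work, as an engineer would, in place of code of your own. Each camera call takes 0.05 s, during which the arm holds its last target. There are 200 camera calls.

TASK

Take the orange-handled draw pin from its blue stand and drop it through the eye at the tail of the fixture plate, right down to its collar, while the plate is still where it lies. Then, by the pin, slide the plate out along its base until its nose is level with the tip of the red pointer, and finish still gripping the pin so that the overhanging plate stays pressed flat on the base: let go and it tips. Do not disturb the tools and tub lying around, and do not bump the pointer.

Things in the scene. Friction and masses are not known exactly. Their poses are not given: they have to be found in the camera images.
- slide_base: Fixed grey slotted slide base, 80 x 170 x 45 mm (x, y, z) with two low steel side rails 6 mm high on top (62 mm apart inside). Origin: centre of its underside, on the worktop. The plate slides out over its end at -y of this frame. An open slot 16 mm wide runs along the middle of the top in y, from z = 45 down to z = 10 mm, so a pin through the plate's eye runs in it.
- base_edge (a point): Middle of the top edge of the slide base at the end where the plate slides out, 85 mm along -y from the base's origin, 45 mm up.
- fixture_plate: Loose aluminium plate 60 x 180 x 10 mm, about 0.45 kg, lying flat between the rails, 1 mm play each side. Origin: centre of its underside. Nose at -y (y = -90 mm), carrying a dark steel block 40 x 25 x 14 mm with two brass dowels centred at y = -70 mm, so the centre of mass is about 17 mm from the middle towards the nose: it tips once the nose is more than about 73 mm past the base's end.
- eye (a point): Centre of the mouth of the plate's through hole (diameter 15 mm, 10 mm deep, with a brass ring round it) in its top face, 18 mm from the tail end (plate frame [0, +72, 10] mm).
- nose (a point): Middle of the top edge of the plate's nose end (plate frame [0, -90, 10] mm).
- draw_pin: Loose draw pin, 0.08 kg, standing upright: steel shank diameter 12 mm, 35 mm long with a tapered foot; steel collar diameter 26 mm, 6 mm thick; orange round grip diameter 16 mm, 64 mm high above the collar. Origin: on the axis at the underside of the collar, z up along the grip. Collar from z = 0 to 6 mm, grip from 6 to 70 mm.
- pin_foot (a point): Foot end of the pin's shank, 35 mm below the pin's origin.
- pin_stand: Fixed blue block 34 x 34 x 40 mm with a hole of diameter 15 mm, 38 mm deep, in which the draw pin stands on its collar at the start. Origin: centre of its underside. Behind it is the fixed machine: carousel disc (87 mm high) from x = 0.49 m on, a 164 mm post from x = 0.51 m, taller parts from 0.6 m: pass in front.
- pointer: Fixed gauge rod (steel, 8 mm thick, axis 34 mm above the worktop) standing out along -y from a lug on the base's near side (-x, 48 mm off the middle line), with a red clamp and red blade 2 mm thick at its outer end, 55 mm high. Same yaw as the slide base. Origin: at worktop height under the slide's middle line, level with the blade.
- mark (a point): Tip of the red pointer blade, 38 mm to the -x side of the slide's middle line and 52 mm up (8 mm clear of the plate's side). The nose must come level with it along the slide's y; it lies 100 to 120 mm beyond the base's end.
- wrench: Bystander: steel spanner 27 x 151 x 7 mm lying on the worktop. Leave it.
- cutters: Bystander: yellow-handled side cutters 41 x 145 x 11 mm. Leave them.
- tub: Bystander: clear tub of wooden sticks with white lid, 59 x 59 x 80 mm. Leave it.
- hex_key: Bystander: black hex key 27 x 78 x 5 mm. Leave it.

How it is judged:
On the way:
1. the pin is through the eye down to its collar, with the plate still within 25 mm of where it lay (horizontal distance between draw_pin and eye below 0.005 m and z of draw_pin in the frame of eye below 0.005 m and angle between draw_pin's own z axis and vertical below 0.15 rad and distance of fixture_plate from where it was at the start of the episode below 0.025 m), for 0.2 s.
At the end, for the whole second after the job is handed in: Fingers gripping the pin (over 1 N); pin upright in the eye, collar within 5 mm of the plate's top and the eye's centre; nose within 6 mm of the red pointer's tip along the slide; plate flat (2 degrees) on the base, at rest, not leaning on the pointer (horizontal distance between draw_pin and eye below 0.005 m and z of draw_pin in the frame of eye below 0.005 m and angle between draw_pin's own z axis and vertical below 0.15 rad and y of nose in the frame of mark between -0.006 and 0.006 m and angle between fixture_plate's own z axis and vertical below 0.035 rad and z of fixture_plate in the frame of slide_base between 0.042 and 0.049 m and contact force between the fingers and draw_pin above 1 N and contact force between fixture_plate and pointer below 0.5 N and linear speed of fixture_plate below 0.01 m/s); the arm keeps its last pose, push and grip.
It fails at once if the plate tips (more than 7 degrees) (angle between fixture_plate's own z axis and vertical above 0.12 rad).
It fails at once if the pointer is bumped by the arm or the plate (over 3 N) (contact force between any of the arm, the fingers, fixture_plate and pointer above 3 N).
It fails at once if a bystander is moved more than 20 mm (distance of any of wrench, cutters, tub, hex_key from where it was at the start of the episode above 0.02 m).
It also fails if it takes over 64 s, if anything falls off the work surface, if the arm or the gripper's body presses on something with over 40 N, if the wrist force passes 120 N, or if a joint passes its speed limit or range.

## Working session

There is one attempt and no reset: what is moved stays moved. The work goes in short steps, each a Python script; the robot and the scene stay as the last script left them, time stands still between calls to the robot, and variables do not carry over. Pictures are saved under pics/ and viewed, at most 13 in all, crops included, and the job is handed in when it is done.

```bash
mkdir -p pics; cat > h.py <<'E'
from cell import bot
import numpy as np, cv2
from scipy.spatial.transform import Rotation as R
def q2R(q): return R.from_quat([q[1],q[2],q[3],q[0]])
def R2q(r):
    q=r.as_quat(); return [q[3],q[0],q[1],q[2]]
def cam(name):
    c=bot.calibration(name)
    if name=='wrist':
        T=np.eye(4);T[:3,:3]=q2R(bot.read_tool_rot()).as_matrix();T[:3,3]=bot.read_position()
        return np.array(c['mtx']),c['k1'],np.linalg.inv(T@np.array(c['hand_eye']))
    return np.array(c['mtx']),c['k1'],np.array(c['extrinsics'])
def proj(C,P):
    K,k1,E=C;P=np.atleast_2d(P)
    return cv2.projectPoints(P.astype(float),cv2.Rodrigues(E[:3,:3])[0],E[:3,3],K,np.array([k1,0,0,0.]))[0][:,0]
def unproj(C,uv,z):
    K,k1,E=C
    uv=np.atleast_2d(uv).astype(float)
    n=cv2.undistortPoints(uv[:,None],K,np.array([k1,0,0,0.]))[:,0]
    d=np.c_[n,np.ones(len(n))]@E[:3,:3]; o=-E[:3,:3].T@E[:3,3]
    return o+d*((z-o[2])/d[:,2])[:,None]
def save(n,im): cv2.imwrite(f'pics/{n}.png',cv2.cvtColor(im,cv2.COLOR_RGB2BGR))
E
python3 - <<'E'
from h import *
for n in ['top','scene']:
    im=bot.camera(n); save(n+'0',im); C=cam(n)
    print(n,'campos',(-C[2][:3,:3].T@C[2][:3,3]).round(3), C[0][0,0], C[1])
    for t in ['slide_base','fixture_plate','eye','nose','draw_pin','pin_stand','pointer','mark','wrench','cutters','tub','hex_key']:
        r=bot.search_frame(n,t)
        print(t,[(np.round(d['bbox']).astype(int).tolist(),round(d['confidence'],2)) for d in r[:2]])
a=cv2.imread('pics/top0.png')
print(bot.read_clock(), bot.read_tool_rot())
E
```

```text
top campos [ 0.267 -0.284  1.306] 516.9692056046528 -0.01840127196633022
slide_base [([173, 223, 71, 43], 0.76)]
fixture_plate [([171, 224, 73, 35], 0.7)]
eye [([171, 226, 75, 34], 0.66), ([215, 254, 78, 8], 0.26)]
nose [([170, 226, 76, 37], 0.85)]
draw_pin [([331, 232, 10, 14], 0.46)]
pin_stand [([328, 235, 19, 15], 0.53)]
pointer [([222, 253, 68, 11], 0.68)]
mark [([217, 251, 73, 14], 0.54)]
wrench [([174, 177, 52, 17], 0.63)]
cutters []
tub [([385, 232, 25, 24], 0.75), ([298, 254, 21, 4], 0.2)]
hex_key [([299, 250, 23, 9], 0.54)]
scene campos [-0.301 -0.789  0.48 ] 513.7065295356094 -0.06847197069895393
slide_base [([146, 213, 87, 36], 0.89)]
fixture_plate [([145, 201, 89, 27], 0.89)]
eye [([146, 199, 84, 30], 0.93)]
nose [([145, 201, 90, 30], 0.72)]
draw_pin []
pin_stand [([313, 251, 27, 29], 0.91), ([317, 218, 14, 38], 0.53)]
pointer [([181, 227, 83, 24], 0.84)]
mark [([184, 235, 77, 20], 0.84)]
wrench [([198, 199, 53, 18], 0.63)]
cutters [([317, 216, 13, 40], 0.65), ([188, 188, 58, 9], 0.64)]
tub [([377, 245, 33, 56], 0.8), ([313, 249, 26, 32], 0.32)]
hex_key [([146, 215, 88, 33], 0.67), ([260, 263, 43, 8], 0.56)]
1.3 [-1.11047994e-05  2.09325870e-01  9.77845939e-01  9.27125153e-06]
```

View pics/top0.png

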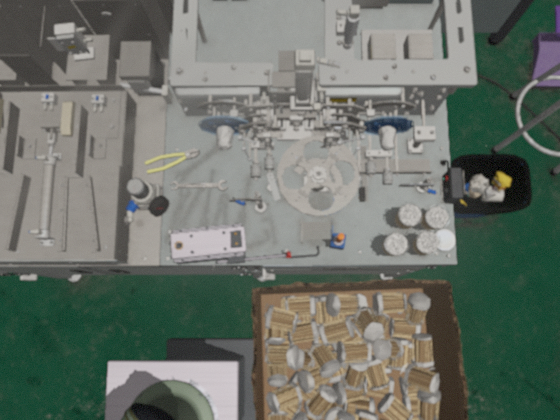

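View pics/scene0.png

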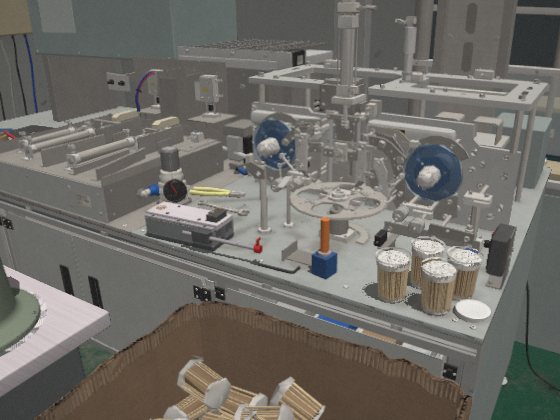

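The plate (top view, around 208,243) points its nose towards −y (right). The red pointer tip is near (289,254), and the pin in its blue stand is at about (340,240). The hex key lies between them, near (310,254). I'll get coarse positions from these, then take wrist-camera views.

```bash
python3 - <<'E'
from h import *
C=cam('top')
for n,uv,z in [('pin top',(340.5,236),.11),('stand',(338,243),.04),('mark',(289,254),.052),('plL',(171,243),.055),('plR',(245,243),.055),('pl corners',(171,233),.055),('',(244,227),.055),('hex',(310,253),.0)]:
    print(n,unproj(C,uv,z).round(3))
c=bot.calibration('wrist'); print(np.round(c['hand_eye'],3), c['mtx'][0][0])
down=R.from_euler('x',np.pi)
for p in [(.33,.12,.30),(.33,-.12,.30),(.30,.12,.34)]:
    for yaw in (0,90,-90,180):
        q=R2q(R.from_euler('z',yaw,degrees=True)*down); s=bot.solve_ik(p,q)
        print(p,yaw,None if s is None else np.round(s,2))
im=cv2.imread('pics/top0.png')[200:280,150:370]; cv2.imwrite('pics/top0c.png',cv2.resize(im,None,fx=3.6,fy=3.6,interpolation=cv2.INTER_CUBIC))
E
```

```text
pin top [[ 0.441 -0.406  0.11 ]]
stand [[ 0.434 -0.407  0.04 ]]
mark [[ 0.406 -0.286  0.052]]
plL [[0.433 0.002 0.055]]
plR [[ 0.433 -0.179  0.055]]
pl corners [[0.458 0.003 0.055]]
 [[ 0.472 -0.176  0.055]]
hex [[ 0.414 -0.339  0.   ]]
[[ 0.001 -0.954 -0.3    0.077]
 [ 1.     0.001  0.     0.   ]
 [ 0.    -0.3    0.954 -0.143]
 [ 0.     0.     0.     1.   ]] 293.1874547128151
(0.33, 0.12, 0.3) 0 [ 0.14 -0.1  -0.5   1.17  0.   -3.  ]
(0.33, 0.12, 0.3) 90 [ 0.14 -0.1  -0.5   1.17  0.    1.71]
(0.33, 0.12, 0.3) -90 [ 0.14 -0.1  -0.5   1.17  0.   -1.43]
(0.33, 0.12, 0.3) 180 [ 0.14 -0.1  -0.5   1.17  0.    0.14]
(0.33, -0.12, 0.3) 0 [-0.56 -0.1  -0.5   1.17  0.    2.58]
(0.33, -0.12, 0.3) 90 [-0.56 -0.1  -0.5   1.17  0.    1.01]
(0.33, -0.12, 0.3) -90 [-0.56 -0.1  -0.5   1.17  0.   -2.13]
(0.33, -0.12, 0.3) 180 [-0.56 -0.1  -0.5   1.17  0.   -0.56]
(0.3, 0.12, 0.34) 0 [ 0.15 -0.17 -0.46  1.28  0.   -2.99]
(0.3, 0.12, 0.34) 90 [ 0.15 -0.17 -0.46  1.28  0.    1.72]
(0.3, 0.12, 0.34) -90 [ 0.15 -0.17 -0.46  1.28  0.   -1.42]
(0.3, 0.12, 0.34) 180 [ 0.15 -0.17 -0.46  1.28  0.    0.15]
```

View pics/top0c.png

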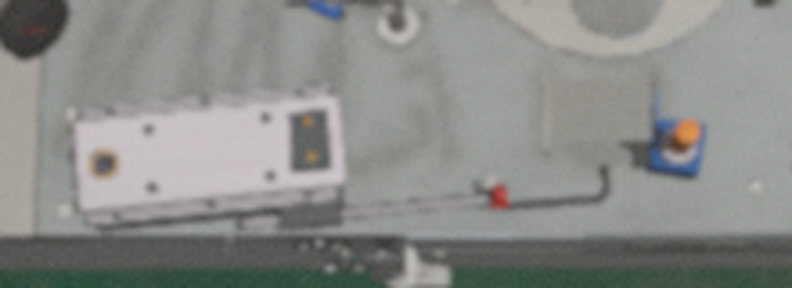

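```bash
python3 - <<'E'
from h import *
import pickle
q=R2q(R.from_euler('z',180,degrees=True)*R.from_euler('x',np.pi))
bot.move_pose([.40,-.05,.22],q)
D={}
for n,p in [('w1',[.40,-.05,.22]),('w2',[.40,-.17,.22]),('w3',[.40,-.33,.22])]:
    bot.move_linear(p,speed=.25); bot.wait(.15)
    C=cam('wrist'); im=bot.camera('wrist'); save(n,im); D[n]=C
    for t in ['eye','nose','mark','draw_pin','pin_stand','pointer','slide_base','hex_key']:
        print(n,t,[(np.round(d['bbox'],1).tolist(),round(d['confidence'],2)) for d in bot.search_frame('wrist',t)[:2]])
pickle.dump(D,open('C.pkl','wb'))
print(bot.read_clock(),bot.read_position())
E
```

```text
w1 eye [([164.1, 194.5, 165.7, 61.7], 0.9)]
w1 nose [([160.6, 193.0, 169.9, 65.1], 0.56)]
w1 mark [([73.3, 176.7, 153.8, 32.9], 0.64)]
w1 draw_pin []
w1 pin_stand [([0.6, 201.5, 33.5, 40.0], 0.61)]
w1 pointer [([71.9, 178.0, 158.2, 32.9], 0.7), ([229.9, 306.3, 100.9, 17.2], 0.62)]
w1 slide_base [([167.3, 178.7, 158.9, 82.2], 0.62)]
w1 hex_key [([161.6, 188.4, 170.1, 70.2], 0.74), ([44.5, 183.3, 54.2, 27.8], 0.5)]
w2 eye [([271.5, 192.9, 164.0, 66.6], 0.97)]
w2 nose [([269.7, 195.6, 166.9, 64.1], 0.85)]
w2 mark [([178.2, 178.4, 155.6, 28.8], 0.8)]
w2 draw_pin [([36.2, 216.0, 55.7, 43.3], 0.7), ([275.0, 177.3, 153.3, 87.6], 0.42)]
w2 pin_stand [([71.8, 201.9, 44.3, 40.5], 0.94), ([33.2, 219.7, 61.4, 39.1], 0.26)]
w2 pointer [([173.9, 177.9, 156.4, 29.6], 0.66)]
w2 slide_base [([273.4, 174.9, 156.7, 88.8], 0.57)]
w2 hex_key [([132.4, 185.0, 57.3, 25.6], 0.69)]
w3 eye [([410.0, 192.3, 150.0, 66.3], 0.77), ([255.8, 184.8, 60.1, 26.6], 0.72)]
w3 nose [([408.2, 191.5, 151.8, 68.1], 0.86)]
w3 mark [([315.7, 179.0, 151.9, 28.0], 0.56)]
w3 draw_pin [([191.4, 215.3, 33.4, 46.3], 0.67)]
w3 pin_stand [([200.6, 201.9, 34.0, 40.6], 0.76), ([190.5, 216.3, 38.9, 43.1], 0.61)]
w3 pointer [([313.2, 177.5, 154.5, 34.2], 0.72), ([395.6, 176.7, 163.9, 86.0], 0.59)]
w3 slide_base [([398.5, 177.2, 161.5, 87.4], 0.55)]
w3 hex_key [([258.3, 184.5, 57.9, 23.2], 0.64), ([507.3, 328.0, 38.4, 23.9], 0.49)]
6.8583 [ 0.40005463 -0.32989193  0.22004862]
```

View pics/w1.png

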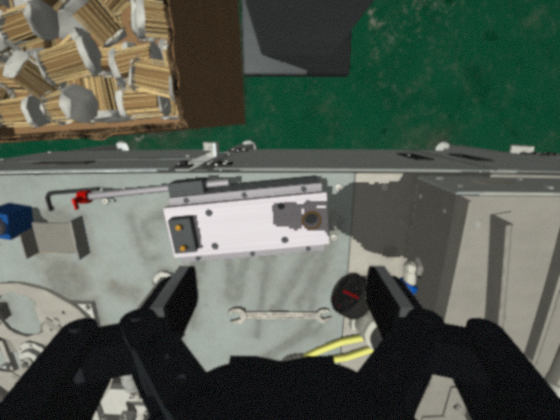

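View pics/w3.png

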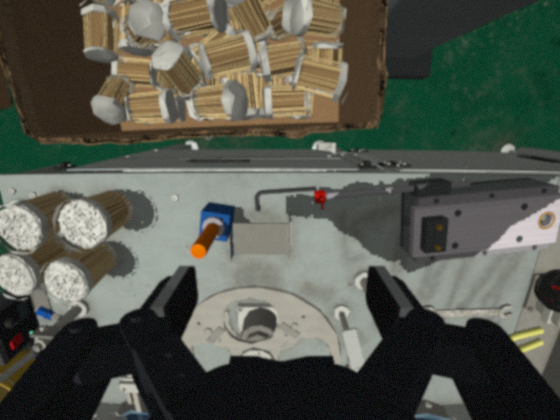

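w1 shows the brass eye near (312,219) and the nose dowels near (180,235). w3 shows the orange pin top near (199,252), the stand at (217,220) and the red blade at (320,197). Next I'll refine these by colour segmentation and check them on one montage.

```bash
cat > seg.py <<'E'
from h import *
import pickle
D=pickle.load(open('C.pkl','rb'))
def blobs(n,lo,hi,box,amin=4):
    im=cv2.imread(f'pics/{n}.png'); hsv=cv2.cvtColor(im,cv2.COLOR_BGR2HSV)
    m=cv2.inRange(hsv,lo,hi); x0,y0,x1,y1=box; k=np.zeros_like(m);k[y0:y1,x0:x1]=m[y0:y1,x0:x1]
    c,l,s,ce=cv2.connectedComponentsWithStats(k)
    return [(ce[i].round(1).tolist(),s[i].tolist()) for i in range(1,c) if s[i,4]>=amin]
for n,x0 in [('w1',150),('w2',260),('w3',395)]:
    print(n,'brass',blobs(n,(8,90,50),(28,255,255),(x0,190,min(x0+185,560),262)))
    print(n,'red',blobs(n,(0,120,60),(5,255,255),(60,170,350,215))+blobs(n,(172,120,60),(180,255,255),(60,170,350,215)))
    print(n,'orange',blobs(n,(5,150,80),(18,255,255),(0,190,240,265)),'blue',blobs(n,(100,120,30),(130,255,255),(0,190,245,265)))
E
python3 seg.py; python3 - <<'E'
import cv2,numpy as np
a=cv2.imread('pics/w1.png');b=cv2.imread('pics/w3.png')
f=lambda i:cv2.resize(i,None,fx=4,fy=4,interpolation=cv2.INTER_CUBIC)
A=f(a[170:265,150:345]);B=f(b[175:265,185:335]);B=np.hstack([B,np.zeros((B.shape[0],A.shape[1]-B.shape[1],3),np.uint8)])
M=np.vstack([A,B]);cv2.imwrite('pics/m1.png',M[:600]);print(M.shape)
E
```

```text
w1 brass [([311.9, 217.2], [302, 211, 19, 18, 62]), ([178.0, 227.2], [175, 224, 7, 7, 39]), ([182.5, 247.7], [180, 245, 7, 7, 35])]
w1 red [([80.0, 197.9], [72, 190, 18, 19, 169])]
w1 orange [] blue [([14.9, 219.4], [0, 204, 32, 35, 838])]
w2 brass [([416.3, 219.8], [408, 212, 18, 18, 72]), ([290.1, 227.4], [287, 224, 7, 7, 37]), ([292.1, 248.5], [289, 246, 7, 6, 35])]
w2 red [([179.7, 197.1], [174, 190, 13, 19, 152])]
w2 orange [([55.7, 239.5], [34, 224, 51, 33, 512])] blue [([95.6, 218.4], [70, 204, 44, 36, 862])]
w3 brass [([545.7, 219.3], [539, 212, 16, 17, 64]), ([438.8, 227.0], [435, 224, 8, 7, 42]), ([437.3, 247.4], [434, 245, 8, 6, 38])]
w3 red [([320.0, 196.7], [314, 190, 12, 19, 145])]
w3 orange [([203.2, 241.4], [191, 224, 28, 34, 420])] blue [([219.1, 216.8], [200, 204, 34, 37, 573])]
(740, 780, 3)
```

View pics/m1.png

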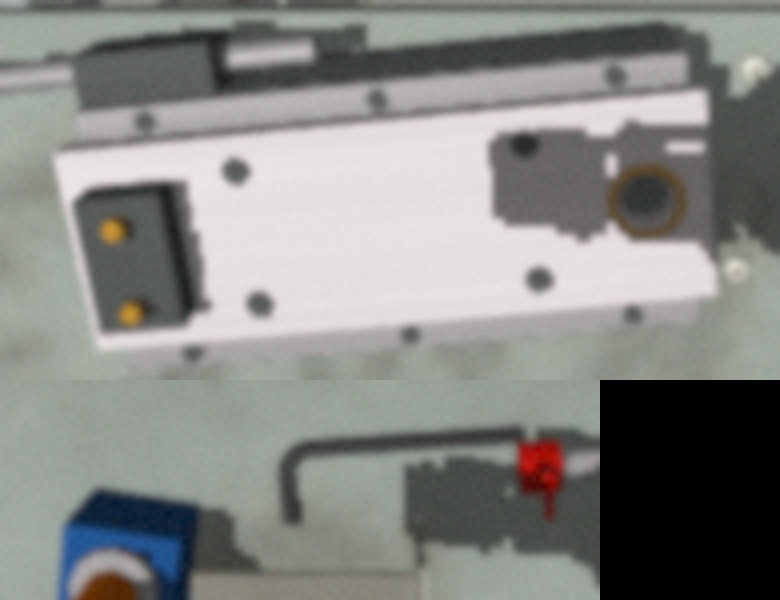

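```bash
cat > tri.py <<'E'
from h import *
import pickle
from scipy.optimize import least_squares
D=pickle.load(open('C.pkl','rb'))
def tri(obs):
    f=lambda P:np.concatenate([proj(D[n],P)[0]-uv for n,uv in obs.items()])
    s=least_squares(f,[.42,-.1,.05]); return s.x.round(4),s.fun.round(1)
E
python3 - <<'E'
from tri import *
eye=dict(w1=(311.7,219.8),w2=(416.6,220.5),w3=(546.7,220)); 
d1=dict(w1=(178,227.2),w2=(290.1,227.4),w3=(438.8,227));d2=dict(w1=(182.5,247.7),w2=(292.1,248.5),w3=(437.3,247.4))
for n,o in [('eye',eye),('d1',d1),('d2',d2),('stand?red',dict(w1=(80,197.9),w2=(179.7,197.1),w3=(320,196.7)))]: print(n,*tri(o))
for n in D: print(n,'eye',unproj(D[n],eye[n],.055)[0].round(4))
print('mark w3',unproj(D['w3'],(322.3,209),.052))
print('corners',unproj(D['w1'],[(163,208.3),(175.8,257.5),(327,192),(329,243)],.055).round(4))
print('pin top w3',unproj(D['w3'],(198.7,252),.11))
E
python3 - <<'E'
import cv2,numpy as np
a=cv2.imread('pics/w2.png');b=cv2.imread('pics/w3.png')
f=lambda i:cv2.resize(i,None,fx=6,fy=6,interpolation=cv2.INTER_CUBIC)
M=np.vstack([np.hstack([f(a[185:215,165:230]),f(b[185:215,295:360])]),np.hstack([f(b[198:268,185:250]),f(a[198:268,30:95])])]);print(M.shape);cv2.imwrite('pics/m2.png',M)
E
```

```text
eye [ 0.4276 -0.016   0.0557] [-0.1 -0.   0.2 -0.1 -0.1  0.2]
d1 [ 0.4298 -0.159   0.0733] [ 0.1 -0.4 -0.1  0.1  0.   0.3]
d2 [ 0.4537 -0.1566  0.0734] [ 0.1 -0.2 -0.1 -0.2  0.1  0.4]
stand?red [ 0.4054 -0.2842  0.0417] [ 0.2 -0.7 -0.3  0.1  0.1  0.6]
w1 eye [ 0.4279 -0.0158  0.055 ]
w2 eye [ 0.428  -0.0158  0.055 ]
w3 eye [ 0.4277 -0.0152  0.055 ]
mark w3 [[ 0.41613271 -0.28258611  0.052     ]]
corners [[ 4.148e-01 -1.806e-01  5.500e-02]
 [ 4.748e-01 -1.727e-01  5.500e-02]
 [ 3.962e-01 -3.000e-04  5.500e-02]
 [ 4.558e-01  4.900e-03  5.500e-02]]
pin top w3 [[ 0.44182192 -0.40648593  0.11      ]]
(600, 780, 3)
```

View pics/m2.png

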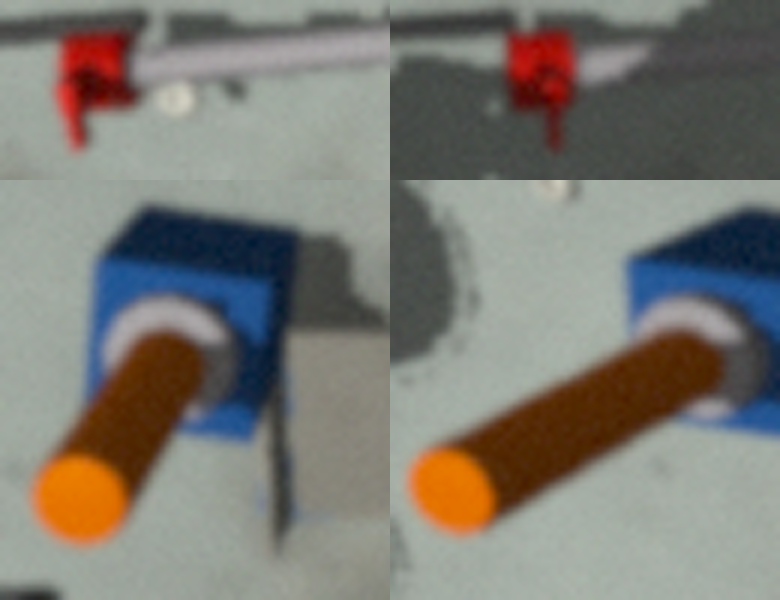

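Blade tip: w2 (178.3,209.4), w3 (322.7,209.5). Pin top: w2 (40.5,249.7), w3 (198.7,251). Triangulate both, then grasp.

```bash
python3 - <<'E'
from tri import *
print('mark',*tri(dict(w2=(178.3,209.4),w3=(322.7,209.5))))
p,r=tri(dict(w2=(40.5,249.7),w3=(198.7,251))); print('pintop',p,r)
top=[unproj(D[n],uv,.110)[0] for n,uv in [('w2',(40.5,249.7)),('w3',(198.7,251))]]; print(top)
col=unproj(D['w3'],(185+170/6,198+(357-180)/6),.046)[0]; print('collar',col)
for n in ('w2','w3'): print('mark@.052',unproj(D[n],dict(w2=(178.3,209),w3=(322.7,209))[n],.052)[0])
x,y=top[1][:2]
bot.set_gripper(.75,40)
bot.move_linear([x,y,.15],speed=.25)
bot.move_linear([x,y,.061],speed=.12)
f=bot.set_gripper(0.0,60); bot.wait(.2)
print('xy',x,y,bot.read_gripper_width(),bot.read_finger_force(),bot.read_ft_force(),bot.read_position(),bot.read_clock())
bot.move_linear([x,y,.175],speed=.15)
bot.wait(.1);print(bot.read_gripper_width(),bot.read_finger_force(),bot.read_ft_force())
C=cam('wrist');im=bot.camera('wrist');save('w4',im)
E
```

```text
mark [ 0.4161 -0.2824  0.054 ] [ 0. -0. -0.  0.]
pintop [ 0.4409 -0.4064  0.1102] [ 0.  -0.2 -0.   0.2]
[array([ 0.44124509, -0.40658532,  0.11      ]), array([ 0.44078073, -0.406396  ,  0.11      ])]
collar [ 0.44059238 -0.40653118  0.046     ]
mark@.052 [ 0.41627778 -0.28308178  0.052     ]
mark@.052 [ 0.41613126 -0.28214144  0.052     ]
xy 0.4407807311557515 -0.4063960015679974 0.1719000063649581 58.35144102573395 [-0.19566913 -0.08772728  4.14508546] [ 0.44100748 -0.40670378  0.06147164] 9.3917
0.17092222432147808 58.7098503112793 [ 0.68823978 -0.21424011 -0.45321914]
```

View pics/w4.png

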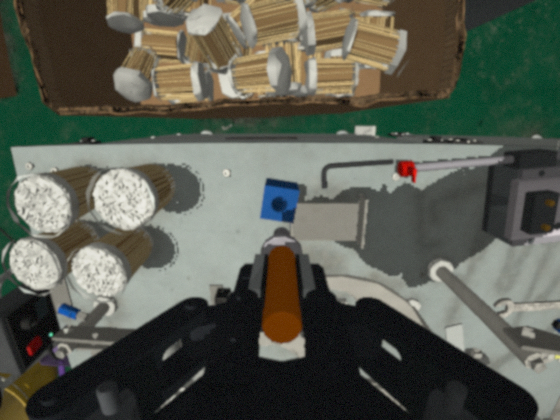

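The pin is held upright: orange grip between the pads near (283,290), empty stand at (280,200). Carry it over the eye and insert with a force guard.

```bash
python3 - <<'E'
from h import *
e=np.array([.4277,-.0157])
bot.move_linear([e[0],e[1],.175],speed=.25)
bot.move_linear([e[0],e[1],.119],speed=.15); bot.wait(.15)
print(bot.read_position(),bot.read_ft_force())
C=cam('wrist');im=bot.camera('wrist');save('w5',im)
cv2.imwrite('pics/w5c.png',cv2.cvtColor(cv2.resize(im[130:330,170:430],None,fx=3,fy=3,interpolation=cv2.INTER_CUBIC),cv2.COLOR_RGB2BGR))
hit=bot.move_linear([e[0],e[1],.0745],speed=.03,until_force=6)
print(hit,bot.read_position(),bot.read_ft_force(),bot.read_moment(),bot.read_gripper_width(),bot.read_clock())
E
```

```text
[ 0.42867727 -0.01606246  0.11998714] [-0.58221852 -0.02870002 -0.73866105]
True [ 0.42760831 -0.01574726  0.07639234] [-0.64786668 -0.13614167  5.17486892] [0.06192489 0.13523703 0.01531817] 0.16906523923110195 14.2
```

View pics/w5c.png

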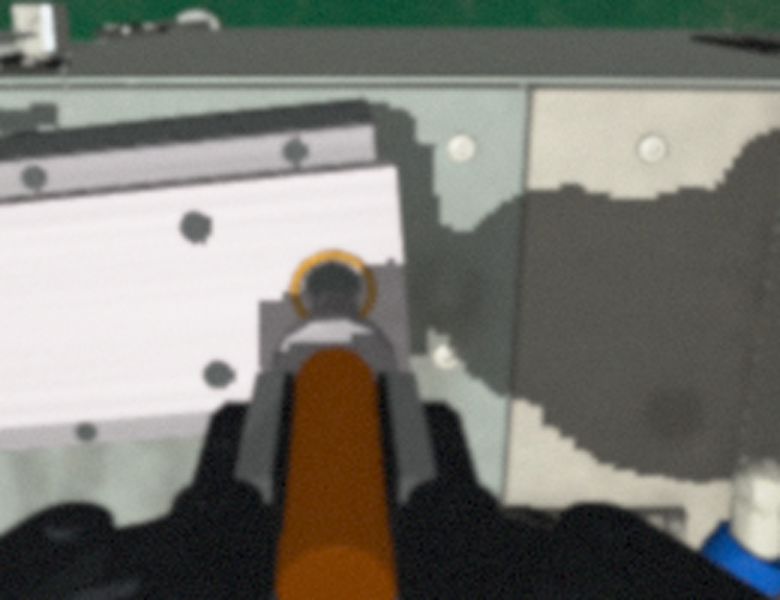

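The tapered foot was over the brass ring, and the collar seated at TCP z 0.0764, against 0.0765 expected. Now slide it out with light downward pressure.

```bash
python3 - <<'E'
from h import *
e=np.array([.4277,-.0157]); s=np.array([np.sin(.102),-np.cos(.102)])
bot.move_linear([e[0],e[1],.0755],speed=.02); bot.wait(.3)
print(bot.read_position(),bot.read_ft_force())
for d in (.03,.06,.085,.1035):
    p=e+d*s; bot.move_linear([p[0],p[1],.0755],speed=.04)
    print(d,bot.read_position().round(4) if hasattr(bot.read_position(),'round') else bot.read_position(),np.round(bot.read_ft_force(),1),np.round(bot.read_moment(),2),bot.read_gripper_width())
bot.wait(.3)
print(bot.read_position(),bot.read_ft_force())
for n in ('top','scene','wrist'):
    C=cam(n); im=bot.camera(n); save(n+'6',im)
    for t in ('nose','mark','fixture_plate'): print(n,t,[(np.round(d['bbox'],1).tolist(),round(d['confidence'],2)) for d in bot.search_frame(n,t)[:1]])
    if n=='top': print(unproj(C,(289,254),.052))
f=lambda a,x0,y0,w,h,k:cv2.resize(a[y0:y0+h,x0:x0+w],(w*k,h*k),interpolation=cv2.INTER_CUBIC)
t=cv2.imread('pics/top6.png');c=cv2.imread('pics/scene6.png');w=cv2.imread('pics/wrist6.png')
A=np.hstack([f(t,195,215,100,50,4),f(c,175,195,100,50,4)])
B=cv2.resize(w,(533,400)); B=np.hstack([B,np.zeros((400,267,3),np.uint8)])
cv2.imwrite('pics/m6.png',np.vstack([A,B])); print(bot.read_clock())
E
```

```text
[ 0.42772555 -0.01576689  0.07634844] [-4.36128487  0.08963992 10.54216449]
0.03 [ 0.4317 -0.0436  0.0764] [-0.1  6.   9.6] [ 1.48  0.12 -0.  ] 0.168799097840364
0.06 [ 0.4347 -0.0734  0.0764] [-0.1  7.  10.3] [1.63 0.2  0.  ] 0.17187811302797373
0.085 [ 0.4372 -0.0983  0.0764] [0.1 7.2 9.5] [1.64 0.12 0.03] 0.16857419448763442
0.1035 [ 0.439  -0.1168  0.0764] [-0.3  6.7  9.2] [ 1.54  0.15 -0.01] 0.16765795497313768
[ 0.43903146 -0.11682477  0.07635034] [-0.99087364  6.10235319  9.58343109]
top nose [([211.0, 219.6, 76.5, 35.7], 0.78)]
top mark [([216.2, 253.0, 73.7, 12.3], 0.65)]
top fixture_plate [([214.9, 219.4, 69.1, 35.1], 0.71)]
[[ 0.40581629 -0.2858636   0.052     ]]
scene nose [([184.5, 208.5, 94.4, 28.8], 0.77)]
scene mark [([183.2, 233.1, 77.9, 22.3], 0.88)]
scene fixture_plate [([183.3, 209.3, 95.8, 27.1], 0.9)]
wrist nose [([20.6, 198.0, 295.0, 111.5], 0.78)]
wrist mark [([6.2, 158.6, 286.4, 55.9], 0.59)]
wrist fixture_plate [([22.8, 196.2, 296.3, 115.8], 0.56)]
18.8417
```

View pics/m6.png

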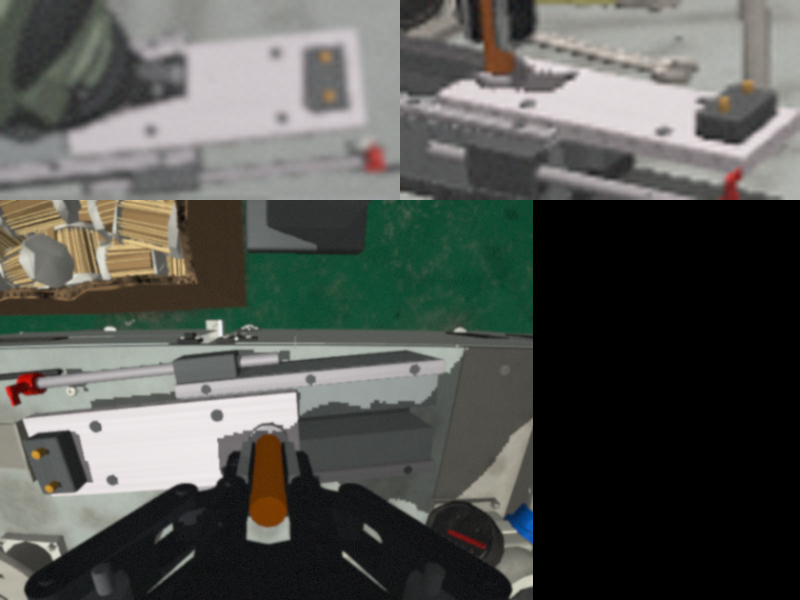

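The wrist view now shows both the blade tip (about (11,212)) and the near nose corner (about (25,229)). Zoom in to measure the offset.

```bash
python3 - <<'E'
import cv2
w=cv2.imread('pics/wrist6.png')
cv2.imwrite('pics/m7.png',cv2.resize(w[170:320,0:130],None,fx=4,fy=4,interpolation=cv2.INTER_CUBIC))
E
```

```text
(no output)
```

View pics/m7.png

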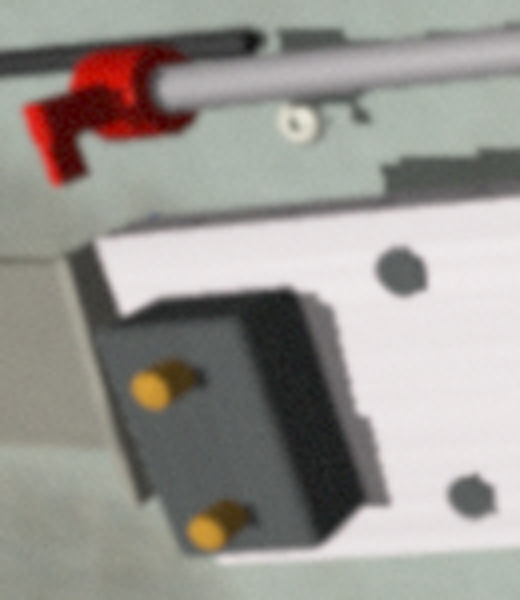

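```bash
python3 - <<'E'
from h import *
C=cam('wrist'); s=np.array([np.sin(.102),-np.cos(.102)]); n=np.array([s[1]*-1,s[0]])
P=unproj(C,[(13.8,216),(24.2,229.5),(53.5,310.5)],.055)[:,:2]
print(P.round(4),'mark-nose along s',(P[0]-P[1:])@s, 'lateral',(P[1:]-P[0])@n)
Q=unproj(C,[(152/4,170+390/4),(209/4,170+532/4)],.0733)[:,:2]; m=Q.mean(0)
print('dowel mid',m,'nose by dowels->mark', (P[0]-m)@s-.020, (np.array([.4161,-.2825])-m)@s-.020)
print('tcp->mark along s', (np.array([.4161,-.2825])-np.array(bot.read_position())[:2])@s-.162)
E
```

```text
[[ 0.4162 -0.2835]
 [ 0.4251 -0.2786]
 [ 0.4849 -0.274 ]] mark-nose along s [0.00388414 0.00235344] lateral [0.00938679 0.06939245]
dowel mid [ 0.45381811 -0.25724252] nose by dowels->mark 0.0022404428990538128 0.0012856255904697238
tcp->mark along s 0.00044325128686065196
```

Every estimate puts the nose 1–4 mm short, so advance 2 mm more and hand in.

```bash
python3 - <<'E'
from h import *
e=np.array([.4277,-.0157]); s=np.array([np.sin(.102),-np.cos(.102)]); p=e+.1057*s
bot.move_linear([p[0],p[1],.0755],speed=.02); bot.wait(.5)
print(bot.read_position(),bot.read_ft_force(),bot.read_finger_force(),bot.read_clock())
print((np.array([.4161,-.2825])-np.array(bot.read_position())[:2])@s-.162)
print(bot.close_job())
E
```

```text
[ 0.43921419 -0.11857745  0.076392  ] [-0.25840965  8.76029529 10.37548476] 60.152428150177 19.6
-0.0012829954922178588
the job is handed in; nothing more can be done
None
```

The job is handed in, with no verdict shown: the pin is seated to its collar in the eye, the plate is slid out with its nose within an estimated 2 mm of the pointer tip, and the pin is still gripped at about 60 N with about 10 N holding the plate down, at 19.6 s on the clock.

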